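# Square up a spacer plate in the tyre shop's corner jig

### The arm

A 6-joint arm with a two-finger parallel gripper is mounted at the origin on the work surface. World frame = base frame: x ahead of the robot, y to its left, z up, the work surface at z = 0. Lengths are in m, angles in degrees, forces in N, time in s.
With the tool pointing down it reaches from about 0.375 to 0.9 m from the base axis. Payload 3.1 kg.
Tool frame: the origin (TCP) lies at the very end of the fingers, on their centre line; the grasp point (between the pads) lies 19 mm behind it; z points along the fingers, y is the direction in which the jaws open and shut (so a half turn about z gives the same grasp; the last joint's range is limited). The gripper opens to 87 mm and grips with 3 to 60 N. Pads are 19 mm wide; open, the fingers measure 117 mm over their backs; the gripper's body (75 mm by 190 mm) begins 51 mm behind the grasp point.
Start: joints at [61.679, 30.224, 82.088, -0, 67.689, -10.227], TCP at [0.194, 0.594, 0.223] pointing down, gripper open.
Joint ranges: [-176.69, 176.69], [-43.24, 126.21], [12.49, 139.97], [-82, 262], [0, 151.66], [-163.58, 163.58]. Speed limits (degrees/s): [159.86, 159.86, 180, 180, 180, 180].

### API

Orientations are given as a 3x3 rotation matrix whose columns are the frame's x, y, z axes.
In Python, from rig import read_state, capture, hand_in gives the robot as it stands. The module is installed in compiled form; this text tells all that it offers.
- The arm moves only by the tool move_arm, never from a script. Its arguments are lists of equal length, an entry for each row: "linear": the shift along the tool's x, y, z in cm, a list of three; "angular": the turn, a rotation vector about the tool's x, y, z in rad, a list of three; "fingers": the gripper command: -1 is fully open, 1 is shut, values between are in proportion. In form: {"linear": [[tx, ty, tz], ...], "angular": [[wx, wy, wz], ...], "fingers": [fingers, ...]}. A call has 1 to 12 rows; each row is the pose to reach, as a shift and turn from the pose measured when the call began, along the tool's axes at that moment; what a row does not reach only later rows make up. A row lasts 1/12 s, in which the tool goes at most 41.7 mm and 7.16 degrees, less where a joint would pass 70% of its speed; a pose out of reach is approached as far as the arm can. A call with a gripper value outside its range is refused whole. The fingers move at their own pace and stop on an object; the grip force is fixed at half the most. Time passes only in rows, so rows that repeat a pose let the fingers close. It gives the time, the measured TCP pose, the force and the opening at its end, in the units of the state.
- read_state(): the state, without advancing time (a new reading comes with each control period).
- capture(name): name is "scene" or "top" or "wrist"; returns a dict with "color" (420x560x3 uint8, red, green, blue), "fx", "fy", "cx", "cy" (pixels), "k1" (the pictures are not rectified: a ray, as slopes to the right and down, at radius r is drawn at 1 + k1 r^2 times it, then the intrinsics apply), "view" (4x4, takes a point from world to camera coordinates); the wrist camera has in their place "hand_eye" (4x4, takes a point from camera to tool coordinates, whose origin is the TCP and whose axes are the flange's). Camera axes: x right, y down, z forward; pixel columns grow to the right and rows downward; lengths in m; the calibration is good to about 2 mm. A picture is of the moment at which its call begins: read the wrist's pose just before it. There is no depth.
- hand_in(): hands the job in, once; it reports no verdict.
The state is a dict: "time_s": time; "joint_positions": joint angles; "qvel": joint speeds; "tau": joint torques, N m; "position": TCP position; "tcp_rot": TCP orientation; "force": force on the tool from outside, world axes, zero at the start; "moment": the same for the moment, N m; "opening": opening from 0.0 (shut) to 1.0 (fully open).
Only numpy, scipy, OpenCV 4.12 (cv2) and the standard library are available. Lean on these libraries where they do the work, as an engineer would, in place of code of your own. Each camera call takes 0.05 s, during which the arm holds its last target. There are 200 camera calls.

### The job

Pick up the wooden pusher and use it to nudge the rectangular spacer plate across the steel jig until it sits up against both fences of the square corner, its long edge on the long fence. Do not touch the plate with the gripper and leave the round disc where it lies. Then stand the pusher upright on the bench or the jig and let it go.

Things in the scene. Friction and masses are not known exactly. Their poses are not given: they have to be found in the camera images.
- jig: Fixed steel jig: dark base plate 260 (x) by 320 (y) by 8 mm thick, with two pale fences 16 mm high above it forming a square corner. Origin: centre of the underside, on the bench. Long fence along y on the +x (far) edge, inner face at x = +114 mm; short fence along x on the +y (left) edge, inner face at y = +144 mm. Other sides open. Yaw within 15 degrees of the robot's axes.
- plate: Loose aluminium spacer plate, 80 (x) by 110 (y) by 10 mm, 0.2 to 0.3 kg, dark bore and four holes on top. Lies on the jig's base 2 to 10 cm from each fence, skewed up to 17 degrees. Origin: centre of underside; z up. Seated squarely, its origin is at x = +74, y = +89, z = +8 mm in the jig's frame, axes parallel to the jig's.
- pusher: Loose wooden pusher standing upright on the bench, to the robot's right of the jig, near a dark socket and a small tin (both under 80 mm high): square foot 50 by 50 by 25 mm high, square post 28 by 28 mm on its centre, 110 mm high in all, 120 g. Origin: centre of the foot's underside; z up the post, x and y square to the sides of foot and post.
- disc: Loose round steel disc, 64 mm across, 12 mm thick, lying on the jig's base near its open corner (jig's -x, -y). Not part of the job, must stay. Origin: centre of its underside.
Not all that is in view belongs to the job. Of the things shaped like the plate, the aluminium one is meant.

How it is judged (in metres and radians):
On the way, in this order (a step that is already met when the one before it is completed fails the run):
1. the pusher is picked up off the bench (height (world z) of pusher above 0.015 m), for 0.1 s.
2. the pusher pushes the plate (contact force between pusher and plate above 0.2 N).
3. the plate sits in the corner, against both fences (x of plate in the frame of jig between 0.064 and 0.084 m and y of plate in the frame of jig between 0.079 and 0.099 m and angle between the y axis of plate and the y axis of jig, either way round below 0.1745 rad and angle between plate's own z axis and vertical below 0.1 rad), for 0.2 s.
At the end, for the whole second after the job is handed in: The plate lies flat in the jig's corner, its centre within 10 mm of the squarely seated place in each direction and its long edge within 10 degrees of the long fence; the pusher stands upright (within about 8 degrees) on the bench or the jig's base; both at rest (all of step 3 and linear speed of each of plate, pusher below 0.02 m/s and angle between pusher's own z axis and vertical below 0.15 rad and height (world z) of pusher below 0.015 m); the robot touches nothing.
It fails at once if the gripper or arm touches the plate (contact force between any of the fingers, the arm and plate above 0.5 N).
It fails at once if the round disc is shifted by more than 20 mm (distance of disc from where it was at the start of the episode above 0.02 m).
It also fails if it takes over 54 s, if anything falls off the work surface, if the arm or the gripper's body presses on something with over 40 N, if the wrist force passes 120 N, or if a joint passes its speed limit or range.

## Working session

There is one attempt and no reset: what is moved stays moved. The work goes in short steps, Python scripts to look and compute and a tool call to move; the robot and the scene stay as the last step left them, time stands still between calls to the robot, and variables do not carry over. Pictures are saved under pics/ and viewed, about 8 in all and at most 12, crops included, and the job is handed in when it is done.

Besides the shell and the picture viewer there is one more tool, called after "Call:" in YAML: its name, and indented under it one key for each argument. move_arm: Moves the arm, as the interface text tells. Its arguments: {"type":"object","properties":{"linear":{"type":"array"},"angular":{"type":"array"},"fingers":{"type":"array"}},"required":["linear","angular","fingers"]}

```bash
mkdir -p pics; cat > h.py <<'E'
import numpy as np, cv2
from rig import read_state, capture, hand_in
def cap(n,f):
    s=read_state(); c=capture(n); cv2.imwrite('pics/'+f,c['color'][:,:,::-1]); 
    if 'view' in c: c['T']=np.linalg.inv(np.array(c['view']))
    else:
        W=np.eye(4);W[:3,:3]=np.array(s['tcp_rot']);W[:3,3]=s['position'];c['T']=W@np.array(c['hand_eye'])
    np.save('pics/'+f[:-4]+'.npy',c,allow_pickle=True); return c
def load(f): return np.load('pics/'+f+'.npy',allow_pickle=True).item()
def ray(c,uv):
    uv=np.atleast_2d(uv).astype(float)
    d=np.c_[(uv[:,0]-c['cx'])/c['fx'],(uv[:,1]-c['cy'])/c['fy']]; p=d.copy()
    for _ in range(20): p=d/(1+c['k1']*(p**2).sum(1,keepdims=True))
    return np.c_[p,np.ones(len(p))]@c['T'][:3,:3].T
def onz(c,uv,z):
    r=ray(c,uv);o=c['T'][:3,3];return o+r*((z-o[2])/r[:,2:3])
def proj(c,P):
    P=np.atleast_2d(P);q=(P-c['T'][:3,3])@c['T'][:3,:3];p=q[:,:2]/q[:,2:]
    p=p*(1+c['k1']*(p**2).sum(1,keepdims=True));return p*[c['fx'],c['fy']]+[c['cx'],c['cy']]
E
python3 - <<'E'
from h import *
a=cap('scene','s0.png');b=cap('top','t0.png')
for c in(a,b): print(c['T'].round(3),c['fx'],c['cx'],c['cy'],c['k1'])
s=read_state();print(s['time_s'],s['position'],np.round(s['tcp_rot'],3),s['opening'])
E
```

```text
[[-0.89   0.359 -0.281  0.741]
 [ 0.456  0.719 -0.525  0.386]
 [ 0.014 -0.596 -0.803  0.835]
 [ 0.     0.     0.     1.   ]] 533.3001277483949 280.30494352001307 206.93771758775955 -0.04357402363905383
[[-0.    -0.998  0.063  0.388]
 [-1.     0.001  0.018 -0.147]
 [-0.018 -0.063 -0.998  0.97 ]
 [ 0.     0.     0.     1.   ]] 421.4565716296131 280.97241450406597 208.31198080258028 -0.1218914354143101
0.1 [0.1937812  0.59353647 0.2216935 ] [[-0.951  0.311 -0.001]
 [ 0.311  0.951 -0.002]
 [ 0.    -0.002 -1.   ]] 0.9954917100642449
```

View pics/t0.png

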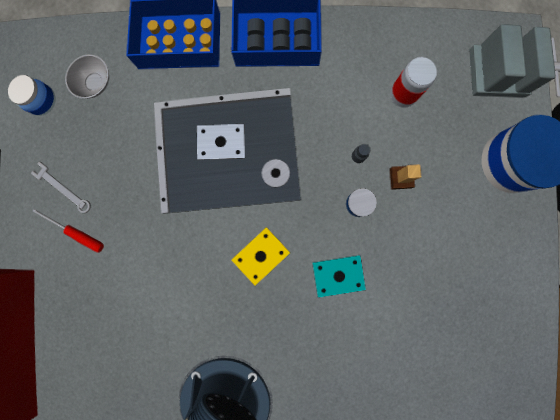

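View pics/s0.png

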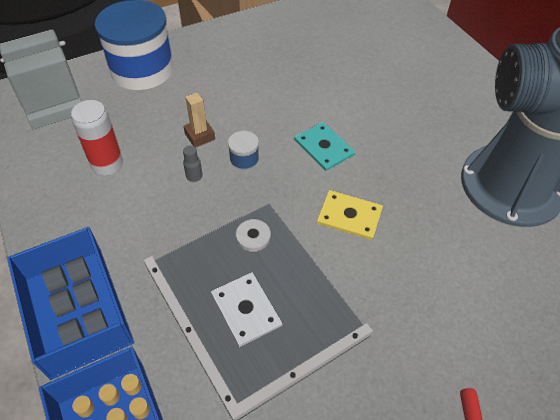

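The top view shows the jig at about (225,150) and the aluminium plate at (220,141). The disc is at (275,173), the pusher at (405,176), the socket at (361,153) and the tin at (362,203).
- **Plate lookalikes:** aluminium (220,141), yellow (260,256) and teal (339,277). I choose the aluminium one.
- **Pusher lookalikes:** the socket and the tin. I choose the wooden brown one at (405,176), which is (199,120) in the scene view.

```bash
cat > m.py <<'E'
from h import *
def rect(c,roi,lo,hi,z):
    x0,y0,x1,y1=roi;im=c['color'][y0:y1,x0:x1]
    m=cv2.inRange(im,np.array(lo,np.uint8),np.array(hi,np.uint8))
    k=max(cv2.findContours(m,cv2.RETR_EXTERNAL,cv2.CHAIN_APPROX_NONE)[0],key=cv2.contourArea)
    P=onz(c,k[:,0,:]+[x0,y0],z)[:,:2]
    (cx,cy),(w,h),a=cv2.minAreaRect((P*1000).astype(np.float32)); return np.round([cx,cy,w,h,a],1)
E
python3 - <<'E'
from m import *
b=load('t0')
print('plate',rect(b,(185,115,255,168),(130,)*3,(255,)*3,.018))
print('disc',rect(b,(255,155,295,192),(110,)*3,(255,)*3,.020))
# dark jig base
print('fence all',rect(b,(145,80,305,220),(150,)*3,(255,)*3,.024))
im=b['color']
m=cv2.inRange(im[80:220,145:305],np.array([140]*3,np.uint8),np.array([255]*3,np.uint8))
k=max(cv2.findContours(m,cv2.RETR_EXTERNAL,cv2.CHAIN_APPROX_NONE)[0],key=cv2.contourArea)
pts=cv2.approxPolyDP(k,3,True)[:,0]+[145,80];print(np.c_[pts,onz(b,pts,.024)[:,:2].round(4)])
s=load('s0')
A=cv2.resize(im[140:225,335:440],None,fx=5,fy=5,interpolation=cv2.INTER_CUBIC)
B=cv2.resize(s['color'][80:190,165:275],None,fx=4,fy=4,interpolation=cv2.INTER_CUBIC)
H=max(A.shape[0],B.shape[0]);A=A[:, :350]if 0 else A
o=np.zeros((H,A.shape[1]+B.shape[1],3),np.uint8);o[:A.shape[0],:A.shape[1]]=A;o[:B.shape[0],A.shape[1]:]=B
o=cv2.resize(o,None,fx=.8,fy=.8);cv2.imwrite('pics/c1.png',o[:,:,::-1]);print(o.shape)
E
```

```text
plate [603.2  10.5  79.5 109.1   1.2]
disc [ 529.3 -116.8   61.5   62.    89.9]
fence all [602.   10.1  78.3 108.1   1.9]
[[ 2.430e+02  1.250e+02  6.390e-01 -4.220e-02]
 [ 1.970e+02  1.260e+02  6.380e-01  6.450e-02]
 [ 1.970e+02  1.580e+02  5.631e-01  6.300e-02]
 [ 2.440e+02  1.570e+02  5.645e-01 -4.520e-02]]
(352, 772, 3)
```

View pics/c1.png

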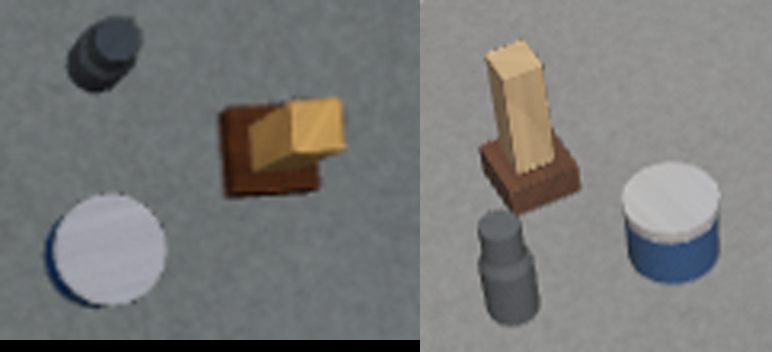

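The close crop confirms the wooden pusher: brown foot and pale post, with the tall socket and the tin to its left. Next I measure the jig and the pusher precisely.

```bash
python3 - <<'E'
from m import *
b=load('t0');im=b['color']
# fence inner edges: threshold base dark region -> fit lines of fence top mask edges
g=cv2.cvtColor(im,cv2.COLOR_RGB2GRAY).astype(int)
def edge_cols(c,r0,r1):   # brightest->dark along rows
    seg=cv2.GaussianBlur(g.astype(np.float32),(3,3),0)[r0:r1,c]; return seg
G=cv2.GaussianBlur(g.astype(np.float32),(3,3),0)
far=[];out=[]
for c in range(175,280,4):
    d=np.diff(G[85:112,c]); far.append([c,85+np.argmin(d)+.5]); 
left=[]
for r in range(118,205,4):
    d=np.diff(G[r,150:180]); left.append([150+np.argmin(d)+.5,r])
right=[];near=[]
for r in range(110,195,4):
    d=np.diff(G[r,285:310]); right.append([285+np.argmax(d)+.5,r])
for c in range(175,290,4):
    d=np.diff(G[194:222,c]); near.append([c,194+np.argmax(d)+.5])
def fit(n,p,z):
    P=onz(b,np.array(p),z)[:,:2].astype(np.float32)
    vx,vy,x,y=cv2.fitLine(P,cv2.DIST_HUBER,0,.001,.001).ravel()
    res=np.abs((P-[x,y])@[-vy,vx]);print(n,round(np.degrees(np.arctan2(vy,vx)),2),(x,y),'res',res.mean().round(4),res.max().round(4));return np.array([x,y]),np.array([vx,vy])
L1=fit('far z24',far,.024);L2=fit('left z24',left,.024);L3=fit('right',right,.008);L4=fit('near',near,.008)
L1b=fit('far z8',far,.008);L2b=fit('left z8',left,.008)
def inter(A,B):
    t=np.linalg.solve(np.c_[A[1],-B[1]],B[0]-A[0]);return A[0]+t[0]*A[1]
print('corner fences z24',inter(L1,L2),'near right corner',inter(L3,L4), 'far right',inter(L1,L3),'near left',inter(L2,L4))
# pusher
for nm in('t0','s0'):
    c=load(nm);roi=(380,155,430,200) if nm=='t0' else (175,85,225,150)
    x0,y0,x1,y1=roi;I=c['color'][y0:y1,x0:x1].astype(int);hs=I[:,:,0]-I[:,:,2]
    m=(hs>22).astype(np.uint8)*255; k=max(cv2.findContours(m,cv2.RETR_EXTERNAL,cv2.CHAIN_APPROX_NONE)[0],key=cv2.contourArea)
    h=cv2.convexHull(k); ap=cv2.approxPolyDP(h,1.5,True)[:,0]+[x0,y0]
    print(nm,np.c_[ap,onz(c,ap,0)[:,:2].round(4),onz(c,ap,.025)[:,:2].round(4),onz(c,ap,.11)[:,:2].round(4)])
E
```

```text
far z24 -84.63 (np.float32(0.695686), np.float32(0.013678808)) res 0.0006 0.0011
left z24 5.61 (np.float32(0.5540612), np.float32(0.13945141)) res 0.0011 0.0126
right 5.36 (np.float32(0.57821584), np.float32(-0.163045)) res 0.0006 0.0013
near -84.47 (np.float32(0.4522195), np.float32(-0.019427022)) res 0.0006 0.0014
far z8 -84.63 (np.float32(0.70089066), np.float32(0.016391883)) res 0.0006 0.0011
left z8 5.61 (np.float32(0.55687), np.float32(0.14429219)) res 0.0012 0.0128
corner fences z24 [0.68268144 0.1520923 ] near right corner [ 0.46714637 -0.17346431] far right [ 0.7111185  -0.15057753] near left [0.4379295  0.12803793]
t0 [[ 4.200e+02  1.650e+02  5.501e-01 -4.545e-01  5.460e-01 -4.466e-01
   5.318e-01 -4.196e-01]
 [ 4.210e+02  1.760e+02  5.242e-01 -4.562e-01  5.207e-01 -4.482e-01
   5.087e-01 -4.211e-01]
 [ 4.140e+02  1.860e+02  5.006e-01 -4.389e-01  4.977e-01 -4.314e-01
   4.878e-01 -4.058e-01]
 [ 3.920e+02  1.880e+02  4.959e-01 -3.868e-01  4.931e-01 -3.806e-01
   4.836e-01 -3.595e-01]
 [ 3.900e+02  1.730e+02  5.310e-01 -3.828e-01  5.273e-01 -3.767e-01
   5.148e-01 -3.560e-01]
 [ 3.920e+02  1.670e+02  5.451e-01 -3.878e-01  5.411e-01 -3.816e-01
   5.273e-01 -3.605e-01]]
s0 [[197.      92.       0.4703  -0.5417   0.4785  -0.5139   0.506   -0.4195]
 [202.      99.       0.4689  -0.5143   0.4771  -0.4874   0.5048  -0.3957]
 [214.     133.       0.4864  -0.4019   0.494   -0.3783   0.5199  -0.2981]
 [214.     139.       0.4934  -0.3854   0.5008  -0.3623   0.526   -0.2838]
 [194.     146.       0.5394  -0.3854   0.5454  -0.3623   0.566   -0.2838]
 [184.     127.       0.5381  -0.4481   0.5442  -0.4231   0.5649  -0.3382]
 [185.      97.       0.5014  -0.5381   0.5086  -0.5104   0.533   -0.4163]]
```

```bash
cat >> h.py <<'E'
def go(x,y,z,yaw=None):
    "tool shift (cm) and rotvec to reach world TCP and yaw of tool y from world y (deg), pointing down"
    from scipy.spatial.transform import Rotation as Ro
    s=read_state();R=np.array(s['tcp_rot']);d=R.T@(np.array([x,y,z])-s['position'])*100;w=None
    if yaw is not None:
        a=np.radians(yaw);Y=np.array([-np.sin(a),np.cos(a),0]);Z=np.array([0,0,-1.]);X=np.cross(Y,Z)
        w=Ro.from_matrix(R.T@np.c_[X,Y,Z]).as_rotvec().round(3)
    print('t',round(s['time_s'],2),'pos',np.round(s['position'],4),'F',np.round(s['force'],1),'op',round(s['opening'],3),'J6',round(s['joint_positions'][5],1),'-> lin',d.round(2),'ang',w)
E
python3 -c "
from h import *
go(.5,.1,.25,-50)"
```

```text
t 0.1 pos [0.1938 0.5935 0.2217] F [-0.5  0.4 -0. ] op 0.995 J6 -10.2 -> lin [-44.43 -37.41  -2.78] ang [-0.002  0.     0.557]
```

Call:
move_arm:
  linear:
    - [-44.4, -37.4, -2.8]
    - [-44.4, -37.4, -2.8]
    - [-44.4, -37.4, -2.8]
    - [-44.4, -37.4, -2.8]
    - [-44.4, -37.4, -2.8]
    - [-44.4, -37.4, -2.8]
    - [-44.4, -37.4, -2.8]
    - [-44.4, -37.4, -2.8]
    - [-44.4, -37.4, -2.8]
    - [-44.4, -37.4, -2.8]
    - [-44.4, -37.4, -2.8]
    - [-44.4, -37.4, -2.8]
  angular:
    - [0, 0, 0.557]
    - [0, 0, 0.557]
    - [0, 0, 0.557]
    - [0, 0, 0.557]
    - [0, 0, 0.557]
    - [0, 0, 0.557]
    - [0, 0, 0.557]
    - [0, 0, 0.557]
    - [0, 0, 0.557]
    - [0, 0, 0.557]
    - [0, 0, 0.557]
    - [0, 0, 0.557]
  fingers: [-1, -1, -1, -1, -1, -1, -1, -1, -1, -1, -1, -1]

```text
time_s: 1.1
position: [0.4572, 0.1674, 0.2463]
tcp_rot: [[-0.643, 0.766, -0.001], [0.766, 0.643, -0.002], [-0.0, -0.002, -1.0]]
force: [0.8, -0.2, 0.9]
opening: 1.0
```

```bash
python3 -c "
from h import *
go(.52,-.41,.25,-88)
print(np.round(capture('wrist')['hand_eye'],3))"
```

```text
t 1.1 pos [0.4572 0.1674 0.2463] F [ 0.8 -0.2  0.9] op 1.0 J6 -33.0 -> lin [-48.28 -32.3   -0.28] ang [-0.002  0.001  0.663]
[[-0.001 -0.969 -0.248  0.067]
 [ 1.    -0.001 -0.    -0.   ]
 [-0.    -0.248  0.969 -0.162]
 [ 0.     0.     0.     1.   ]]
```

Call:
move_arm:
  linear:
    - [-48.3, -32.3, -0.3]
    - [-48.3, -32.3, -0.3]
    - [-48.3, -32.3, -0.3]
    - [-48.3, -32.3, -0.3]
    - [-48.3, -32.3, -0.3]
    - [-48.3, -32.3, -0.3]
    - [-48.3, -32.3, -0.3]
    - [-48.3, -32.3, -0.3]
    - [-48.3, -32.3, -0.3]
    - [-48.3, -32.3, -0.3]
    - [-48.3, -32.3, -0.3]
    - [-48.3, -32.3, -0.3]
  angular:
    - [0, 0, 0.663]
    - [0, 0, 0.663]
    - [0, 0, 0.663]
    - [0, 0, 0.663]
    - [0, 0, 0.663]
    - [0, 0, 0.663]
    - [0, 0, 0.663]
    - [0, 0, 0.663]
    - [0, 0, 0.663]
    - [0, 0, 0.663]
    - [0, 0, 0.663]
    - [0, 0, 0.663]
  fingers: [-1, -1, -1, -1, -1, -1, -1, -1, -1, -1, -1, -1]

```text
time_s: 2.15
position: [0.5131, -0.329, 0.2526]
tcp_rot: [[-0.03, 1.0, 0.005], [1.0, 0.03, -0.006], [-0.006, 0.005, -1.0]]
force: [1.2, 0.3, -0.2]
opening: 1.001
```

```bash
python3 -c "
from h import *
go(.52,-.41,.25,-88)"
```

```text
t 2.15 pos [ 0.5131 -0.329   0.2526] F [ 1.2  0.3 -0.2] op 1.001 J6 -44.8 -> lin [-8.12  0.45  0.32] ang [ 0.005  0.006 -0.005]
```

Call:
move_arm:
  linear:
    - [-4.0, 0.4, 0.3]
    - [-4.0, 0.4, 0.3]
    - [-4.0, 0.4, 0.3]
    - [-4.0, 0.4, 0.3]
  angular:
    - [0.005, 0.006, 0]
    - [0.005, 0.006, 0]
    - [0.005, 0.006, 0]
    - [0.005, 0.006, 0]
  fingers: [-1, -1, -1, -1]

```text
time_s: 2.48
position: [0.5177, -0.368, 0.2488]
tcp_rot: [[-0.029, 1.0, -0.002], [1.0, 0.029, 0.002], [0.002, -0.002, -1.0]]
force: [-0.4, 0.9, -0.7]
opening: 0.998
```

```bash
python3 -c "
from h import *
c=cap('wrist','w1.png');print(c['fx'],c['k1'],proj(c,[[.52,-.41,0],[.52,-.41,.11]]))
go(.52,-.41,.25,-88)"
```

```text
377.2985086377234 -0.04351813152973857 [[282.6418831  218.38034186]
 [282.94778847 251.74846418]]
t 2.53 pos [ 0.5179 -0.3672  0.2493] F [ 0.3  1.6 -0.3] op 1.0 J6 -47.2 -> lin [-4.28  0.08 -0.08] ang [-0.002 -0.002 -0.004]
```

View pics/w1.png

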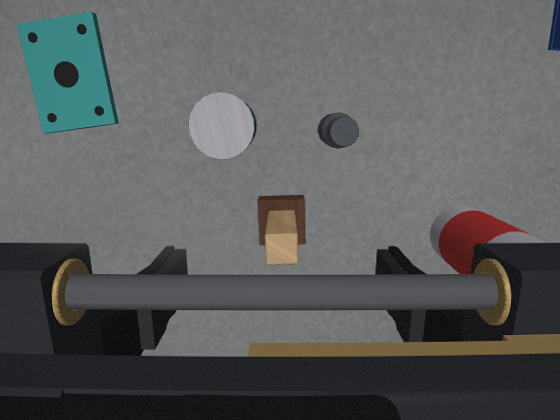

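Wrist view: foot at rows 195–245 around (281,220), post top around (282,249). This agrees with my estimate to a few px. Next step is the mask for exact numbers.

```bash
python3 - <<'E'
from h import *
c=load('w1');I=c['color'].astype(int);x0,y0,x1,y1=245,185,320,272
J=I[y0:y1,x0:x1];hs=J[:,:,0]-J[:,:,2]
m=(hs>22).astype(np.uint8)*255
k=max(cv2.findContours(m,cv2.RETR_EXTERNAL,cv2.CHAIN_APPROX_NONE)[0],key=cv2.contourArea)
ap=cv2.approxPolyDP(k,1.5,True)[:,0]+[x0,y0]
print(np.c_[ap,onz(c,ap,0)[:,:2].round(4),onz(c,ap,.025)[:,:2].round(4),onz(c,ap,.11)[:,:2].round(4)])
# edges: left/right edges of foot (rows 200-232), bottom edges of post (rows 245-260)
for r in (198,205,215,225,232,240,245,250,255,260):
    q=np.where(m[r-y0]>0)[0]+x0; print(r,q.min(),q.max()+1)
for col in (262,275,282,290,301):
    v=I[190:270,col].sum(1);print(col,np.where(np.abs(np.diff(v))>35)[0]+190)
E
```

```text
[[302.     195.       0.5407  -0.3826   0.5391  -0.3776   0.534   -0.3608]
 [259.     197.       0.493   -0.3862   0.4944  -0.3811   0.4991  -0.3635]
 [260.     244.       0.495   -0.4411   0.4962  -0.4326   0.5006  -0.4037]
 [265.     245.       0.5007  -0.4421   0.5016  -0.4336   0.5048  -0.4044]
 [267.     264.       0.5035  -0.4654   0.5042  -0.4554   0.5068  -0.4214]
 [297.     262.       0.5382  -0.4619   0.5368  -0.4521   0.5322  -0.4189]
 [297.     244.       0.5373  -0.4399   0.536   -0.4314   0.5316  -0.4028]
 [304.     243.       0.5453  -0.4384   0.5435  -0.4301   0.5374  -0.4017]
 [304.     200.       0.5431  -0.3882   0.5415  -0.3829   0.5358  -0.3649]]
198 259 304
205 258 305
215 259 305
225 259 305
232 259 305
240 260 305
245 265 298
250 265 298
255 266 298
260 266 299
262 [195 196 244 245]
275 [194 195 199 209 210 233 263]
282 [194 195 199 209 210 233 262 263 264]
290 [193 194 209 210 232 233 262 263 264]
301 [194 243 244]
```

```bash
python3 -c "
from h import *
go(.5195,-.407,.15,-86.5)
go(.5195,-.407,.056,-86.5)"
```

```text
t 2.53 pos [ 0.5179 -0.3672  0.2493] F [ 0.3  1.6 -0.3] op 1.0 J6 -47.2 -> lin [-4.    0.06  9.92] ang [-0.002 -0.002 -0.031]
t 2.53 pos [ 0.5179 -0.3672  0.2493] F [ 0.3  1.6 -0.3] op 1.0 J6 -47.2 -> lin [-4.02  0.08 19.32] ang [-0.002 -0.002 -0.031]
```

Call:
move_arm:
  linear:
    - [-4.0, 0.1, 2]
    - [-4.0, 0.1, 5]
    - [-4.0, 0.1, 9]
    - [-4.0, 0.1, 12]
    - [-4.0, 0.1, 15]
    - [-4.0, 0.1, 17]
    - [-4.0, 0.1, 18.5]
    - [-4.0, 0.1, 19.3]
    - [-4.0, 0.1, 19.3]
    - [-4.0, 0.1, 19.3]
  angular:
    - [-0.002, -0.002, -0.031]
    - [-0.002, -0.002, -0.031]
    - [-0.002, -0.002, -0.031]
    - [-0.002, -0.002, -0.031]
    - [-0.002, -0.002, -0.031]
    - [-0.002, -0.002, -0.031]
    - [-0.002, -0.002, -0.031]
    - [-0.002, -0.002, -0.031]
    - [-0.002, -0.002, -0.031]
    - [-0.002, -0.002, -0.031]
  fingers: [-1, -1, -1, -1, -1, -1, -1, -1, -1, -1]

```text
time_s: 3.37
position: [0.5202, -0.4059, 0.0567]
tcp_rot: [[-0.063, 0.998, 0.0], [0.998, 0.063, -0.0], [-0.0, 0.0, -1.0]]
force: [0.0, -0.8, -0.0]
opening: 0.993
```

```bash
python3 -c "
from h import *
go(.5195,-.407,.056,-86.5)"
```

```text
t 3.37 pos [ 0.5202 -0.4059  0.0567] F [ 0.  -0.8 -0. ] op 0.993 J6 -51.3 -> lin [-0.11 -0.08  0.07] ang [0.    0.    0.002]
```

Close on the post.

Call:
move_arm:
  linear:
    - [0, 0, 0]
    - [0, 0, 0]
    - [0, 0, 0]
    - [0, 0, 0]
    - [0, 0, 0]
    - [0, 0, 0]
    - [0, 0, 0]
    - [0, 0, 0]
    - [0, 0, 0]
    - [0, 0, 0]
  angular:
    - [0, 0, 0]
    - [0, 0, 0]
    - [0, 0, 0]
    - [0, 0, 0]
    - [0, 0, 0]
    - [0, 0, 0]
    - [0, 0, 0]
    - [0, 0, 0]
    - [0, 0, 0]
    - [0, 0, 0]
  fingers: [1, 1, 1, 1, 1, 1, 1, 1, 1, 1]

```text
time_s: 4.2
position: [0.52, -0.4059, 0.0567]
tcp_rot: [[-0.063, 0.998, -0.0], [0.998, 0.063, 0.0], [0.0, -0.0, -1.0]]
force: [-0.7, -0.1, -2.0]
opening: 0.326
```

Call:
move_arm:
  linear:
    - [0, 0, -1]
    - [0, 0, -2]
    - [0, 0, -4]
    - [0, 0, -7]
    - [0, 0, -9.5]
    - [0, 0, -9.5]
    - [0, 0, -9.5]
  angular:
    - [0, 0, 0]
    - [0, 0, 0]
    - [0, 0, 0]
    - [0, 0, 0]
    - [0, 0, 0]
    - [0, 0, 0]
    - [0, 0, 0]
  fingers: [1, 1, 1, 1, 1, 1, 1]

```text
time_s: 4.78
position: [0.5211, -0.4069, 0.1544]
tcp_rot: [[-0.063, 0.998, 0.004], [0.998, 0.063, -0.004], [-0.004, 0.003, -1.0]]
force: [-1.3, 0.3, -1.0]
opening: 0.316
```

```bash
python3 - <<'E'
from h import *
a=np.radians(5.4);R=np.array([[np.cos(a),-np.sin(a)],[np.sin(a),np.cos(a)]]);o=np.array([.582,-.002])
for q in [(-.060,.012),(-.047,.012),(.008,.012),(.074,-.085),(.074,.008)]: print(q,(o+R@q).round(4))
p=o+R@[-.060,.012]
go(p[0],p[1],.151,-84.6); go(.5202,-.4059,.0567,-86.5)
c=cap('wrist','w2.png')
E
```

```text
(-0.06, 0.012) [0.5211 0.0043]
(-0.047, 0.012) [0.5341 0.0055]
(0.008, 0.012) [0.5888 0.0107]
(0.074, -0.085) [ 0.6637 -0.0797]
(0.074, 0.008) [0.6549 0.0129]
t 4.78 pos [ 0.5211 -0.4069  0.1544] F [-1.3  0.3 -1. ] op 0.316 J6 -51.3 -> lin [41.04  2.59  0.18] ang [ 0.003  0.004 -0.031]
t 4.78 pos [ 0.5211 -0.4069  0.1544] F [-1.3  0.3 -1. ] op 0.316 J6 -51.3 -> lin [ 0.15 -0.12  9.77] ang [0.003 0.004 0.002]
```

View pics/w2.png

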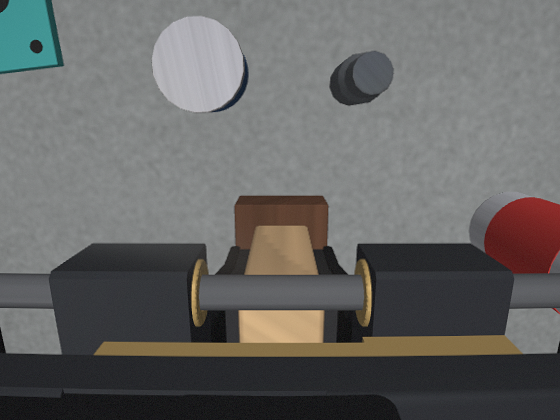

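The pusher is held square, post centred between the pads at (281,285), foot at (282,220). Now I carry it high over socket and disc to the near side of the plate.

Call:
move_arm:
  linear:
    - [41.0, 2.6, 0]
    - [41.0, 2.6, 0]
    - [41.0, 2.6, 0]
    - [41.0, 2.6, 0]
    - [41.0, 2.6, 0]
    - [41.0, 2.6, 0]
    - [41.0, 2.6, 0]
    - [41.0, 2.6, 0]
    - [41.0, 2.6, 0]
    - [41.0, 2.6, 0]
    - [41.0, 2.6, 0]
    - [41.0, 2.6, 0]
  angular:
    - [0.003, 0.004, -0.031]
    - [0.003, 0.004, -0.031]
    - [0.003, 0.004, -0.031]
    - [0.003, 0.004, -0.031]
    - [0.003, 0.004, -0.031]
    - [0.003, 0.004, -0.031]
    - [0.003, 0.004, -0.031]
    - [0.003, 0.004, -0.031]
    - [0.003, 0.004, -0.031]
    - [0.003, 0.004, -0.031]
    - [0.003, 0.004, -0.031]
    - [0.003, 0.004, -0.031]
  fingers: [1, 1, 1, 1, 1, 1, 1, 1, 1, 1, 1, 1]

```text
time_s: 5.83
position: [0.5185, 0.0073, 0.1508]
tcp_rot: [[-0.098, 0.995, -0.006], [0.995, 0.098, 0.004], [0.004, -0.006, -1.0]]
force: [-0.4, -0.5, -1.1]
opening: 0.323
```

```bash
python3 -c "
from h import *
go(.5211,.0043,.068,-84.6)"
```

```text
t 5.83 pos [0.5185 0.0073 0.1508] F [-0.4 -0.5 -1.1] op 0.323 J6 -17.4 -> lin [-0.36  0.28  8.28] ang [-0.006 -0.004  0.004]
```

Call:
move_arm:
  linear:
    - [-0.4, 0.2, 2]
    - [-0.4, 0.2, 4.5]
    - [-0.4, 0.2, 6.5]
    - [-0.4, 0.2, 7.7]
    - [-0.4, 0.2, 8.2]
    - [-0.4, 0.2, 8.2]
    - [-0.4, 0.2, 8.2]
  angular:
    - [-0.006, -0.004, 0.004]
    - [-0.006, -0.004, 0.004]
    - [-0.006, -0.004, 0.004]
    - [-0.006, -0.004, 0.004]
    - [-0.006, -0.004, 0.004]
    - [-0.006, -0.004, 0.004]
    - [-0.006, -0.004, 0.004]
  fingers: [1, 1, 1, 1, 1, 1, 1]

```text
time_s: 6.42
position: [0.5205, 0.0029, 0.0685]
tcp_rot: [[-0.093, 0.996, -0.001], [0.996, 0.093, 0.0], [0.0, -0.001, -1.0]]
force: [-0.9, -0.0, -0.3]
opening: 0.32
```

```bash
python3 -c "
from h import *
go(.5888,.0107,.068,-84.6)"
```

```text
t 6.42 pos [0.5205 0.0029 0.0685] F [-0.9 -0.  -0.3] op 0.32 J6 -17.3 -> lin [0.14 6.87 0.05] ang [-0.001 -0.    -0.001]
```

Call:
move_arm:
  linear:
    - [0.1, 0.5, 0]
    - [0.1, 1, 0]
    - [0.1, 1.5, 0]
    - [0.1, 2, 0]
    - [0.1, 2.5, 0]
    - [0.1, 3, 0]
    - [0.1, 3.5, 0]
    - [0.1, 4, 0]
    - [0.1, 4.5, 0]
    - [0.1, 5, 0]
    - [0.1, 5.4, 0]
    - [0.1, 5.7, 0]
  angular:
    - [0, 0, 0]
    - [0, 0, 0]
    - [0, 0, 0]
    - [0, 0, 0]
    - [0, 0, 0]
    - [0, 0, 0]
    - [0, 0, 0]
    - [0, 0, 0]
    - [0, 0, 0]
    - [0, 0, 0]
    - [0, 0, 0]
    - [0, 0, 0]
  fingers: [1, 1, 1, 1, 1, 1, 1, 1, 1, 1, 1, 1]

```text
time_s: 7.42
position: [0.5785, 0.0091, 0.0684]
tcp_rot: [[-0.093, 0.996, 0.001], [0.996, 0.093, -0.0], [-0.0, 0.001, -1.0]]
force: [-2.0, -0.2, 1.4]
opening: 0.315
```

Call:
move_arm:
  linear:
    - [0, 0.3, 0]
    - [0, 0.5, 0]
    - [0, 0.7, 0]
    - [0, 0.9, 0]
    - [0, 0.9, 0]
  angular:
    - [0, 0, 0]
    - [0, 0, 0]
    - [0, 0, 0]
    - [0, 0, 0]
    - [0, 0, 0]
  fingers: [1, 1, 1, 1, 1]

```text
time_s: 7.83
position: [0.588, 0.01, 0.0685]
tcp_rot: [[-0.093, 0.996, 0.002], [0.996, 0.093, -0.0], [-0.0, 0.002, -1.0]]
force: [-0.6, -0.2, -1.3]
opening: 0.321
```

```bash
python3 - <<'E'
from h import *
go(.5888,.0107,.068,-84.6)
cap('scene','s1.png');cap('top','t1.png')
a=cv2.imread('pics/s1.png')[190:420,100:400];b=cv2.imread('pics/t1.png')[80:230,140:310]
b=cv2.resize(b,None,fx=2.3,fy=2.3);a=cv2.resize(a,(int(300*b.shape[0]/230),b.shape[0]));cv2.imwrite('pics/c2.png',np.hstack([a,b]))
E
```

```text
t 7.83 pos [0.588  0.01   0.0685] F [-0.6 -0.2 -1.3] op 0.321 J6 -15.3 -> lin [0.07 0.08 0.05] ang [ 0.002  0.    -0.001]
```

View pics/c2.png

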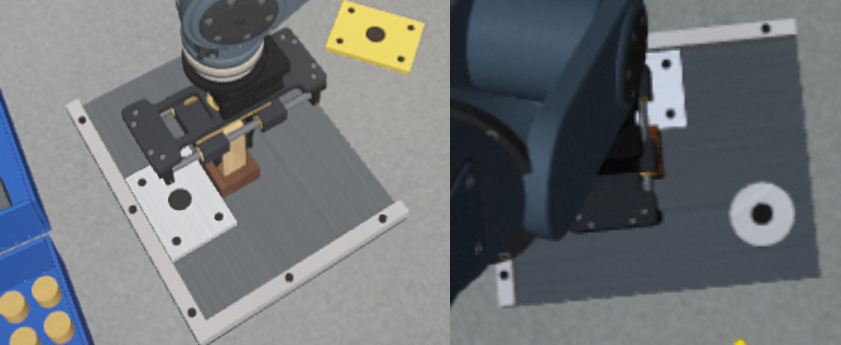

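The plate (left panel, (180,200)) is square and nearly against the long fence, and the disc (760,213) has not moved. I'll push a few mm more until force shows.

Call:
move_arm:
  linear:
    - [0, 0.1, 0]
    - [0, 0.2, 0]
    - [0, 0.2, 0]
  angular:
    - [0, 0, 0]
    - [0, 0, 0]
    - [0, 0, 0]
  fingers: [1, 1, 1]

```text
time_s: 8.18
position: [0.5898, 0.0101, 0.0684]
tcp_rot: [[-0.093, 0.996, 0.002], [0.996, 0.093, -0.0], [-0.0, 0.002, -1.0]]
force: [-1.5, 0.3, 0.1]
opening: 0.321
```

```bash
python3 -c "
from h import *
go(.5888,.0107,.068,-84.6);go(.5888,.0107,.068)"
```

```text
t 8.18 pos [0.5898 0.0101 0.0684] F [-1.5  0.3  0.1] op 0.321 J6 -15.2 -> lin [ 0.06 -0.09  0.04] ang [ 0.002  0.    -0.001]
t 8.18 pos [0.5898 0.0101 0.0684] F [-1.5  0.3  0.1] op 0.321 J6 -15.2 -> lin [ 0.06 -0.09  0.04] ang None
```

Call:
move_arm:
  linear:
    - [0, 0.1, 0]
    - [0, 0.2, 0]
    - [0, 0.2, 0]
  angular:
    - [0, 0, 0]
    - [0, 0, 0]
    - [0, 0, 0]
  fingers: [1, 1, 1]

```text
time_s: 8.43
position: [0.59, 0.0103, 0.0683]
tcp_rot: [[-0.093, 0.996, -0.002], [0.996, 0.093, -0.0], [0.0, -0.002, -1.0]]
force: [-5.4, -1.1, 2.4]
opening: 0.317
```

Contact with the long fence is confirmed: 5 N and the motion stopped. Back off, lift, and go round to the plate's right end.

Call:
move_arm:
  linear:
    - [0, -1, 0]
    - [0, -2, 0]
    - [0, -2, -2]
    - [0, -2, -4.5]
    - [-1, -2, -6]
    - [-4, -1, -6]
    - [-7, 2, -6]
    - [-9.6, 5, -6]
    - [-9.6, 6.5, -6]
    - [-9.6, 6.5, -6]
    - [-9.6, 6.5, -6]
    - [-9.6, 6.5, -6]
  angular:
    - [0, 0, 0]
    - [0, 0, 0]
    - [0, 0, 0]
    - [0, 0, 0]
    - [0, 0, 0]
    - [0, 0, 0]
    - [0, 0, 0]
    - [0, 0, 0]
    - [0, 0, 0]
    - [0, 0, 0]
    - [0, 0, 0]
    - [0, 0, 0]
  fingers: [1, 1, 1, 1, 1, 1, 1, 1, 1, 1, 1, 1]

```text
time_s: 9.43
position: [0.6629, -0.0785, 0.1277]
tcp_rot: [[-0.094, 0.996, -0.003], [0.996, 0.094, 0.0], [0.001, -0.003, -1.0]]
force: [-0.1, 0.1, -1.2]
opening: 0.316
```

```bash
python3 - <<'E'
from h import *
go(.6637,-.0797,.068,-84.6)
c=cap('wrist','w3.png')
E
```

```text
t 9.43 pos [ 0.6629 -0.0785  0.1277] F [-0.1  0.1 -1.2] op 0.316 J6 -21.7 -> lin [-0.13  0.08  5.97] ang [-0.003 -0.001 -0.   ]
```

View pics/w3.png

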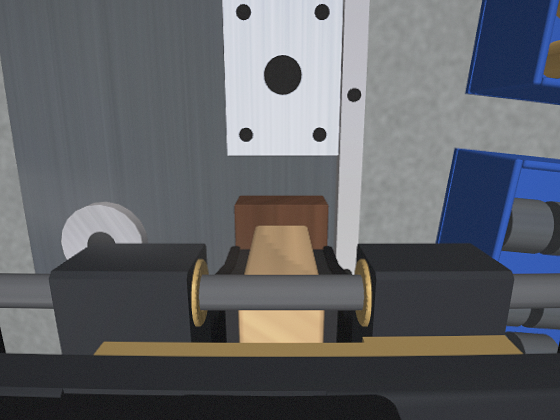

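The plate is flush with the long fence, its end edge at row 155, and the foot is centred on it with clearance. Lower, then push +y. Contact is expected after about 16 mm, seating at about 94 mm.

Call:
move_arm:
  linear:
    - [-0.1, 0.1, 2]
    - [-0.1, 0.1, 4]
    - [-0.1, 0.1, 5.3]
    - [-0.1, 0.1, 5.9]
    - [-0.1, 0.1, 5.9]
    - [-0.1, 0.1, 5.9]
  angular:
    - [-0.003, 0, 0]
    - [-0.003, 0, 0]
    - [-0.003, 0, 0]
    - [-0.003, 0, 0]
    - [-0.003, 0, 0]
    - [-0.003, 0, 0]
  fingers: [1, 1, 1, 1, 1, 1]

```text
time_s: 9.98
position: [0.6635, -0.0789, 0.0689]
tcp_rot: [[-0.094, 0.996, -0.001], [0.996, 0.094, 0.001], [0.001, -0.001, -1.0]]
force: [-0.4, 0.7, -1.0]
opening: 0.321
```

Call:
move_arm:
  linear:
    - [0.5, 0, 0]
    - [1, 0, 0]
    - [1.5, 0, 0]
    - [2, 0, 0]
    - [2.5, 0, 0]
    - [3, 0, 0]
    - [3.5, 0, 0]
    - [4, 0, 0]
    - [4.5, 0, 0]
    - [5, 0, 0]
    - [5.5, 0, 0]
    - [6, 0, 0]
  angular:
    - [0, 0, 0]
    - [0, 0, 0]
    - [0, 0, 0]
    - [0, 0, 0]
    - [0, 0, 0]
    - [0, 0, 0]
    - [0, 0, 0]
    - [0, 0, 0]
    - [0, 0, 0]
    - [0, 0, 0]
    - [0, 0, 0]
    - [0, 0, 0]
  fingers: [1, 1, 1, 1, 1, 1, 1, 1, 1, 1, 1, 1]

```text
time_s: 10.98
position: [0.6578, -0.0187, 0.0689]
tcp_rot: [[-0.094, 0.996, -0.001], [0.996, 0.094, 0.001], [0.001, -0.001, -1.0]]
force: [0.3, -3.1, 0.3]
opening: 0.32
```

```bash
python3 - <<'E'
from h import *
go(.6549,.0129,.068,-84.6)
E
```

```text
t 10.98 pos [ 0.6578 -0.0187  0.0689] F [ 0.3 -3.1  0.3] op 0.32 J6 -16.8 -> lin [3.17 0.01 0.1 ] ang [-0.001 -0.001  0.   ]
```

Call:
move_arm:
  linear:
    - [0.5, 0, 0]
    - [1, 0, 0]
    - [1.5, 0, 0]
    - [2, 0, 0]
    - [2.5, 0, 0]
    - [2.8, 0, 0]
    - [3, 0, 0]
    - [3, 0, 0]
  angular:
    - [0, 0, 0]
    - [0, 0, 0]
    - [0, 0, 0]
    - [0, 0, 0]
    - [0, 0, 0]
    - [0, 0, 0]
    - [0, 0, 0]
    - [0, 0, 0]
  fingers: [1, 1, 1, 1, 1, 1, 1, 1]

```text
time_s: 11.65
position: [0.6545, 0.0122, 0.0686]
tcp_rot: [[-0.095, 0.996, -0.002], [0.996, 0.095, 0.002], [0.002, -0.002, -1.0]]
force: [0.1, -0.8, -1.4]
opening: 0.319
```

Call:
move_arm:
  linear:
    - [0.1, 0, 0]
    - [0.2, 0, 0]
    - [0.2, 0, 0]
  angular:
    - [0, 0, 0]
    - [0, 0, 0]
    - [0, 0, 0]
  fingers: [1, 1, 1]

```text
time_s: 11.9
position: [0.6542, 0.0144, 0.0685]
tcp_rot: [[-0.094, 0.996, -0.002], [0.996, 0.094, 0.002], [0.003, -0.002, -1.0]]
force: [0.4, -1.2, 0.2]
opening: 0.319
```

Call:
move_arm:
  linear:
    - [0.1, 0, 0]
    - [0.2, 0, 0]
    - [0.2, 0, 0]
  angular:
    - [0, 0, 0]
    - [0, 0, 0]
    - [0, 0, 0]
  fingers: [1, 1, 1]

```text
time_s: 12.15
position: [0.6542, 0.0148, 0.0686]
tcp_rot: [[-0.095, 0.995, -0.002], [0.995, 0.095, -0.0], [-0.0, -0.002, -1.0]]
force: [-0.4, -5.1, -0.1]
opening: 0.319
```

Seated: about 5 N and stalled. Retreat along −y and check by wrist camera.

Call:
move_arm:
  linear:
    - [-1, 0, 0]
    - [-2, 0, 0]
    - [-4, 0, 0]
    - [-6, 0, 0]
    - [-6.5, 0, 0]
    - [-6.5, 0, 0]
    - [-6.5, 0, 0]
  angular:
    - [0, 0, 0]
    - [0, 0, 0]
    - [0, 0, 0]
    - [0, 0, 0]
    - [0, 0, 0]
    - [0, 0, 0]
    - [0, 0, 0]
  fingers: [1, 1, 1, 1, 1, 1, 1]

```text
time_s: 12.73
position: [0.6599, -0.0497, 0.0684]
tcp_rot: [[-0.094, 0.996, -0.003], [0.996, 0.094, 0.001], [0.001, -0.002, -1.0]]
force: [-0.6, -0.0, -1.5]
opening: 0.319
```

```bash
python3 - <<'E'
from h import *
go(.6611,-.05,.0645,-84.6)
a=cap('wrist','w4.png')['color'][:,:,::-1];b=cap('scene','s2.png')['color'][150:420,60:420,::-1]
b=cv2.resize(b,(400,300));a=cv2.resize(a,(400,300));cv2.imwrite('pics/c3.png',np.hstack([a,b]))
E
```

```text
t 12.73 pos [ 0.6599 -0.0497  0.0684] F [-0.6 -0.  -1.5] op 0.319 J6 -19.4 -> lin [-0.04  0.12  0.39] ang [-0.002 -0.001 -0.001]
```

View pics/c3.png

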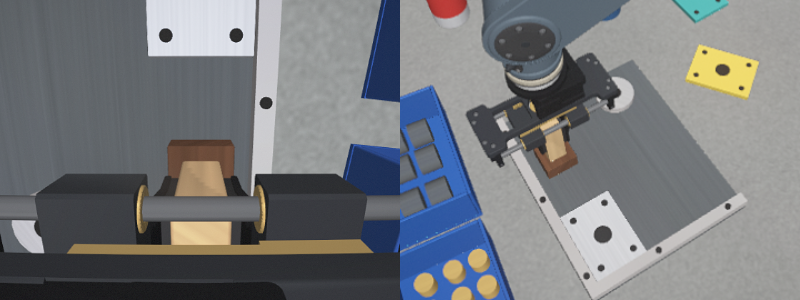

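The plate sits in the corner against both fences (right panel, (603,233)), and the disc is undisturbed. Set the pusher down here.

Call:
move_arm:
  linear:
    - [0, 0, 0.15]
    - [0, 0, 0.3]
    - [0, 0, 0.38]
    - [0, 0, 0.38]
  angular:
    - [-0.002, 0, 0]
    - [-0.002, 0, 0]
    - [-0.002, 0, 0]
    - [-0.002, 0, 0]
  fingers: [1, 1, 1, 1]

```text
time_s: 13.17
position: [0.6597, -0.0481, 0.0645]
tcp_rot: [[-0.096, 0.995, -0.001], [0.995, 0.096, 0.001], [0.001, -0.001, -1.0]]
force: [-0.6, 0.7, -0.3]
opening: 0.319
```

Call:
move_arm:
  linear:
    - [0, 0, 0.05]
    - [0, 0, 0.1]
    - [0, 0, 0.1]
  angular:
    - [0, 0, 0]
    - [0, 0, 0]
    - [0, 0, 0]
  fingers: [1, 1, 1]

```text
time_s: 13.42
position: [0.6598, -0.0481, 0.0643]
tcp_rot: [[-0.096, 0.995, -0.001], [0.995, 0.096, 0.001], [0.001, -0.001, -1.0]]
force: [-2.3, 0.1, 4.6]
opening: 0.319
```

Touchdown (+4.6 N). Open, then rise straight up.

Call:
move_arm:
  linear:
    - [0, 0, 0]
    - [0, 0, 0]
    - [0, 0, 0]
    - [0, 0, 0]
    - [0, 0, 0]
    - [0, 0, 0]
    - [0, 0, 0]
    - [0, 0, 0]
    - [0, 0, 0]
    - [0, 0, 0]
  angular:
    - [0, 0, 0]
    - [0, 0, 0]
    - [0, 0, 0]
    - [0, 0, 0]
    - [0, 0, 0]
    - [0, 0, 0]
    - [0, 0, 0]
    - [0, 0, 0]
    - [0, 0, 0]
    - [0, 0, 0]
  fingers: [-1, -1, -1, -1, -1, -1, -1, -1, -1, -1]

```text
time_s: 14.25
position: [0.6598, -0.0481, 0.0643]
tcp_rot: [[-0.096, 0.995, -0.001], [0.995, 0.096, 0.001], [0.001, -0.001, -1.0]]
force: [-0.1, 0.5, -0.3]
opening: 0.963
```

Call:
move_arm:
  linear:
    - [0, 0, -1]
    - [0, 0, -2.5]
    - [0, 0, -5]
    - [0, 0, -8]
    - [0, 0, -11]
    - [0, 0, -14]
    - [-4, 0, -16]
    - [-8, 0, -16]
    - [-12, 0, -16]
    - [-16, 0, -16]
    - [-20, 0, -16]
    - [-22, 0, -16]
  angular:
    - [0, 0, 0]
    - [0, 0, 0]
    - [0, 0, 0]
    - [0, 0, 0]
    - [0, 0, 0]
    - [0, 0, 0]
    - [0, 0, 0]
    - [0, 0, 0]
    - [0, 0, 0]
    - [0, 0, 0]
    - [0, 0, 0]
    - [0, 0, 0]
  fingers: [-1, -1, -1, -1, -1, -1, -1, -1, -1, -1, -1, -1]

```text
time_s: 15.25
position: [0.681, -0.2728, 0.2252]
tcp_rot: [[-0.093, 0.996, 0.001], [0.996, 0.093, -0.003], [-0.003, 0.001, -1.0]]
force: [0.9, -0.4, -0.7]
opening: 1.002
```

Call:
move_arm:
  linear:
    - [0, 0, 0]
    - [0, 0, 0]
    - [0, 0, 0]
  angular:
    - [0, 0, 0]
    - [0, 0, 0]
    - [0, 0, 0]
  fingers: [-1, -1, -1]

```text
time_s: 15.5
position: [0.6807, -0.2716, 0.2255]
tcp_rot: [[-0.093, 0.996, 0.001], [0.996, 0.093, -0.001], [-0.001, 0.001, -1.0]]
force: [0.2, 0.3, 0.1]
opening: 0.998
```

```bash
python3 - <<'E'
from m import *
b=cap('top','t3.png');s=cap('scene','s3.png');print(read_state()['time_s'],read_state()['position'])
a=np.radians(5.4);R=np.array([[np.cos(a),-np.sin(a)],[np.sin(a),np.cos(a)]]);o=np.array([.582,-.002])
e=o+R@[.074,.089];print('expect',e, proj(b,[*e,.018]))
u=proj(b,[*e,.018])[0].astype(int)
I=b['color'];g=cv2.inRange(I,np.array([185]*3,np.uint8),np.array([255]*3,np.uint8))
print(rect(b,(u[0]-35,u[1]-25,u[0]+35,u[1]+25),(190,)*3,(255,)*3,.018), 'disc',rect(b,(255,155,295,192),(110,)*3,(255,)*3,.020))
A=cv2.resize(b['color'][80:220,145:305,::-1],(400,350));B=cv2.resize(s['color'][150:420,80:388,::-1],(400,350));cv2.imwrite('pics/c4.png',np.hstack([A,B]))
E
```

```text
15.6 [ 0.68096382 -0.27045374  0.22552336]
expect [0.64729595 0.09356903] [[185.34466577 122.94245349]]Traceback (most recent call last):
  File "<stdin>", line 7, in <module>
  File "m.py", line 5, in rect
    k=max(cv2.findContours(m,cv2.RETR_EXTERNAL,cv2.CHAIN_APPROX_NONE)[0],key=cv2.contourArea)
ValueError: max() iterable argument is empty
```

```bash
python3 - <<'E'
from h import *
b=load('t3');s=load('s3')
A=cv2.resize(b['color'][:,:,::-1],(400,300));B=cv2.resize(s['color'][150:420,80:440,::-1],(400,300));cv2.imwrite('pics/c4.png',np.hstack([A,B]))
# scene: predicted plate top corners for perfect seating
E
```

```text
(no output)
```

View pics/c4.png

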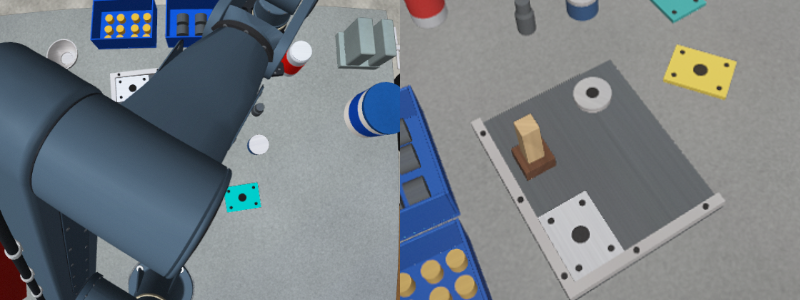

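The scene view shows the plate in the corner (580,234), the pusher upright (533,147) and the disc in place (592,95). The arm hides the top view, so I check numerically in the scene view.

```bash
python3 - <<'E'
from h import *
a=np.radians(5.4);R=np.array([[np.cos(a),-np.sin(a)],[np.sin(a),np.cos(a)]]);o=np.array([.582,-.002])
def holes(f,guess,z,r):
    c=load(f);u,v=proj(c,[*guess,z])[0].astype(int)
    m=cv2.inRange(cv2.cvtColor(c['color'][v-r:v+r,u-r:u+r],cv2.COLOR_RGB2GRAY),0,85)
    k=[q for q in cv2.findContours(m,cv2.RETR_LIST,cv2.CHAIN_APPROX_NONE)[0]if cv2.contourArea(q)>8]
    for q in k:
        M=cv2.moments(q);p=onz(c,[M['m10']/M['m00']+u-r,M['m01']/M['m00']+v-r],z)[0,:2];print(f,'area',M['m00'],'world',p.round(4),'jig',(R.T@(p-o)).round(4))
holes('s3',o+R@[.074,.089],.018,45)
holes('s0',[.5293,-.1168],.02,12);holes('s3',[.5293,-.1168],.02,12)
E
```

```text
s3 area 15.0 world [0.6901 0.1366] jig [0.1206 0.1278]
s3 area 17.0 world [0.6683 0.1354] jig [0.0988 0.1287]
s3 area 16.5 world [0.6165 0.1302] jig [0.0467 0.1284]
s3 area 162.0 world [0.6459 0.093 ] jig [0.0726 0.0886]
s3 area 15.5 world [0.6753 0.0556] jig [0.0983 0.0486]
s3 area 13.0 world [0.6239 0.0508] jig [0.0467 0.0487]
s0 area 65.0 world [ 0.5279 -0.1166] jig [-0.0646 -0.109 ]
s3 area 63.0 world [ 0.528  -0.1165] jig [-0.0645 -0.1089]
```

The plate centre is at jig (72.6, 88.6) mm against (74, 89), its yaw error is under 1°, and the disc has not moved. Handing in.

```bash
python3 -c "
from rig import *
print(hand_in())"
```

```text
the job is handed in; nothing more can be done
None
```

I picked up the pusher by its post and pushed the plate first onto the long fence, then along it into the corner. At each fence the push stalled at about 5 N. I then stood the pusher on the jig base, let it go, moved the arm clear and handed in at about 15.6 s of the 54 s allowed. `hand_in()` gives no verdict.

My last checks used the scene camera:
- **Plate:** its centre is at jig (72.6, 88.6) mm, against a target of (74, 89), and its yaw error is under 1°.
- **Pusher:** it stands upright on the jig base. I judged this by eye only.
- **Disc:** it moved less than 1 mm.
- **Failed check:** the last top-camera check failed because the arm blocked that view, so the final measurements rest on the scene view alone.

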